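# Follow a radio's antenna with the pick-up probe on a coasting turntable

## Robot

A 6-joint arm with a two-finger parallel gripper is mounted at the origin on the work surface. World frame = base frame: x ahead of the robot, y to its left, z up, the work surface at z = 0. Lengths are in mm, angles in rad, forces in N, time in s.
With the tool pointing down it reaches from about 300 to 775 mm from the base axis. Payload 14.6 kg.
Tool frame: the origin (TCP) lies midway between the tips of the shut fingers; the grasp point (between the pads) lies ctrl.grasp_offset behind it (ctrl.grasp_offset is the distance from the TCP to the grasp point, in mm); z points along the fingers, y is the line along which they close (so a half turn about z gives the same grasp; the last joint's range is limited). The gripper opens to 85 mm and grips with 20 to 120 N. Pads are 22 mm wide; open, the fingers measure 114 mm over their backs; the gripper's body (76 mm by 85 mm) begins 54 mm behind the grasp point. The pads swing forward as they close: fully open they stand 13 mm farther back than shut.
Start: joints at [1.088, 0.3, 1.521, -0, 1.321, -0.067], TCP at [222.153, 503.127, 192.681] pointing down, gripper open.
Joint ranges: [-3.03, 3.03], [-0.79, 2.21], [0.23, 2.52], [-1.04, 4.18], [0, 3.07], [-2.55, 2.55]. Speed limits (rad/s): [2.22, 2.22, 2.57, 3.14, 3.14, 3.14].

## Interface

Orientations are given as a rotation vector (axis times angle).
In Python, from cell import ctrl gives the robot as it stands. Calls block until the motion is done:
- ctrl.goto(position, orientation): joint-space move of the TCP to a pose.
- ctrl.move_linear(position, v=150, orientation=None, max_force=None): straight line of the TCP; orientation=None keeps the orientation; v is the mean speed in mm/s. With max_force (N) it stops when the force on the tool has changed by that much, and returns True; else False.
- ctrl.move_j(angles): joint-space move.
- ctrl.open_gripper() and ctrl.gripper_close(f_grip=None): open the fingers fully, or close them until they stop; f_grip is the grip in N (None keeps the last).
- ctrl.sleep(seconds).
- ctrl.inverse_kinematics(position, orientation): joint angles nearest the present ones, or None.
- ctrl.get_image(name): name is "side" or "top"; returns a dict with "img" (384x512x3 uint8, blue, green, red), "fx", "fy", "cx", "cy" (pixels), "R" (3x3) and "t" (3): a world point X has camera coordinates R X + t. Camera axes: x right, y down, z forward; pixel columns grow to the right and rows downward; lengths in mm; the calibration is good to about 2 mm. A picture is of the moment at which its call begins. There is no depth.
A pose or a line that the arm cannot do raises ctrl.Unreachable and nothing moves.
- ctrl.job_done(): hands the job in; it is judged then, once.
Trained networks look in a picture, given as the dict that the camera call returned (one of the last four; its "shot" number tells which), for a name from the list of things; names that differ only in an ending like _2 or _b are one class to them, and where a whole thing is asked for, a point or a joint stands for the part that bears it (a point fixed in the world has none). Each returns a list of dicts, best first, with "confidence" (0 to 1); they miss things now and then, are a little off and sometimes report something else, mostly with a low value. They report only what shows in the picture. A call takes as long as a camera call. They do not tell look-alikes from the thing itself.
- ctrl.cut_out(picture, label): "mask" (384x512 bool, what is visible of it) and "bbox" ([left, top, right, bottom] in pixels, round what is visible of it).
Readings, each from a call of its own:
- ctrl.read_clock(): time.
- ctrl.read_qpos(): joint angles.
- ctrl.read_qvel(): joint speeds.
- ctrl.read_joint_torque(): joint torques, N m.
- ctrl.read_tool_pos(): TCP position.
- ctrl.read_orientation(): TCP orientation.
- ctrl.read_wrist_force(): force on the tool from outside, world axes, zero at the start.
- ctrl.read_ft_torque(): the same for the moment, N m.
- ctrl.read_finger_gap(): opening from 0.0 (shut) to 1.0 (fully open).
- ctrl.read_grip_force(): force on a finger pad.
Only numpy, scipy, OpenCV 4.12 (cv2) and the standard library are available. Lean on these libraries where they do the work, as an engineer would, in place of code of your own. Each camera call takes 0.05 s, during which the arm holds its last target. There are 200 camera calls.

## Task

Check this radio's antenna as it goes round: take the pick-up probe out of its holder by its yellow handle, keep it upright, and with it (not with the arm or gripper) give the turntable a gentle push, either way round - the blue post is there for that - so that the table coasts by itself at roughly one turn in five seconds (never faster than a turn in three). While it coasts, without touching the turntable or the radio, follow the orange sleeve of the antenna with the probe's red ball, keeping the ball right over the sleeve and about 2 cm above it for at least six seconds without a break. Then raise the probe a hand's breadth above the radio and finish while holding it there, with the table left to run down and the other things on the bench left alone.

Things in the scene. Friction and masses are not known exactly. Their poses are not given: they have to be found in the camera images.
- turntable: Fixed foot of the antenna turntable: its origin lies on the bench on the vertical turning axis, z up. On it runs a white round platter (270 mm across, top face 50 mm above the bench) on a low-friction bearing; the foot stands still and its yaw differs from run to run. Bench surface is z = 0.
- platter (a joint): Turning angle of the platter, rad, growing counter-clockwise from above, no limit, no wrap, no spring; 0: antenna along the foot's +x. It coasts and slows by itself: platter with radio 1.6 kg, inertia about 0.012 kg m2, viscous drag about 0.0008 N m s/rad (time constant about 15 s), dry friction about 0.0002 N m; the mass differs by up to a third from run to run.
- radio: Black hand-held radio lying on its back, clamped on the platter and turning with it: body 100 x 58 x 34 mm (its top 84 mm above the bench), antenna 12 mm thick pointing radially outward, orange sleeve near its tip. Origin on the turning axis on the platter's top face, 50 mm above the bench; its +x points along the antenna, z up.
- sleeve (a point): Top of the orange sleeve (24 mm long, 18 mm thick) near the antenna's tip, the point to follow: 100 mm from the turning axis, 79 mm above the bench. Its x axis points outward along the antenna, z up.
- post_top (a point): Middle of the top of the blue upright push post (14 mm thick, 50 mm tall, standing on the platter): 112 mm from the turning axis, a quarter turn counter-clockwise from the antenna; its top is 100 mm above the bench. Between post and radio there are 70 mm of free platter.
- holder: Grey block 80 x 80 x 85 mm with a vertical hole of 40 mm through it, fixed to the bench; the probe stands in it. It may be on the left or the right of the turntable. Origin: centre of its underside.
- probe: Pick-up probe, 168 mm long, 0.14 kg, upright in the holder. From the bottom: red ball 30 mm across; brass rod 10 mm; black collar 56 mm across (80 to 88 mm up, rests on the holder); yellow square handle 26 x 26 mm (88 to 168 mm up). Origin at the bottom of the ball, z up; x and y square to the handle's faces. Lift it 90 mm to clear the holder.
- grip (a point): Point inside the probe's yellow handle to grip it at: 130 mm above the bottom of the ball, on the probe's axis.
- ball (a point): Bottom of the probe's red ball (same point as the probe's origin); the ball's centre is 15 mm above it.
- charger: Grey charger 75 x 85 x 45 mm with a spare black radio standing in it, 165 mm tall, loose; leave it alone. It stands on the side of the turntable away from the holder. Origin: centre of its underside.
- mic: Black hand microphone lying beyond the turntable, 85 x 58 x 30 mm; leave it alone.
- tray: Blue open tray 100 x 140 x 30 mm beyond the turntable; leave it alone.
- driver: Screwdriver lying beyond the turntable; leave it alone.
Things that resemble listed ones, but are neither listed nor needed, are in the scene too. There is more than one size of the probe; the one meant has the size given above. What is shaped like the holder but green is not meant.

How it is judged:
By the outcome, as a careful person would: the job done as asked, in the order asked, and still so for the second after the job is handed in, while the arm keeps its last pose, push and grip.
It also fails if it takes over 58 s, if anything falls off the work surface, if the arm or the gripper's body presses on something with over 40 N, if the wrist force passes 120 N, or if a joint passes its speed limit or range.

## Working session

There is one attempt and no reset: what is moved stays moved. The work goes in short steps, each a Python script; the robot and the scene stay as the last script left them, time stands still between calls to the robot, and variables do not carry over. Pictures are saved under pics/ and viewed, at most 10 in all, crops included, and the job is handed in when it is done.

```bash
ls; mkdir -p pics; python3 - <<'E'
from cell import ctrl
import cv2,numpy as np
a=ctrl.get_image("top");b=ctrl.get_image("side")
cv2.imwrite("pics/top0.png",a["img"]);cv2.imwrite("pics/side0.png",b["img"])
for p in(a,b):
    print(p["fx"],p["fy"],p["cx"],p["cy"],np.round(p["R"],4).tolist(),np.round(p["t"],1))
    for l in["turntable","platter","radio","sleeve","post_top","holder","probe","grip","ball","charger"]:
        print(l,[(round(d["confidence"],2),d["bbox"]) for d in ctrl.cut_out(p,l)])
print(ctrl.grasp_offset,ctrl.read_clock(),ctrl.read_orientation())
E
```

```text
pics
448.7184577414756 448.7184577414756 247.41991580897562 187.7485189519304 [[0.0191, -0.9995, 0.0259], [-0.999, -0.0202, -0.0406], [0.0411, -0.0251, -0.9988]] [   4.   552.5 1133.6]
turntable [(0.78, [195.4, 126.0, 301.3, 234.0])]
platter []
radio [(0.86, [229.9, 146.1, 264.9, 224.8])]
sleeve [(0.85, [224.0, 145.2, 262.7, 222.5])]
post_top [(0.73, [197.2, 125.5, 306.2, 236.8])]
holder [(0.9, [68.2, 93.0, 118.8, 139.7]), (0.66, [97.2, 189.7, 146.5, 232.8])]
probe [(0.95, [101.9, 246.2, 142.5, 280.1]), (0.7, [103.3, 197.6, 130.5, 222.7])]
grip [(0.73, [101.7, 198.2, 133.3, 223.1]), (0.63, [100.7, 244.4, 140.2, 279.9])]
ball [(0.81, [101.6, 244.2, 142.4, 279.6]), (0.71, [100.8, 199.2, 133.5, 221.2]), (0.4, [225.5, 148.0, 260.6, 223.4])]
charger [(0.88, [344.4, 213.1, 389.4, 252.0]), (0.44, [226.0, 146.9, 261.9, 225.0])]
434.53262543436966 434.53262543436966 260.3402131123139 197.69053673243928 [[0.8414, -0.5401, -0.0203], [-0.4025, -0.601, -0.6905], [0.3608, 0.5891, -0.7231]] [-475.7  317.8 1005.4]
turntable [(0.96, [209.3, 181.2, 310.0, 259.4])]
platter [(0.89, [206.9, 180.6, 311.1, 259.5]), (0.69, [341.2, 254.3, 405.1, 310.0])]
radio [(0.96, [214.5, 188.5, 287.6, 223.9]), (0.72, [207.8, 179.6, 310.1, 259.7])]
sleeve [(0.82, [215.2, 189.4, 285.8, 223.2])]
post_top [(0.6, [212.3, 180.3, 306.7, 259.8])]
holder [(0.77, [167.5, 141.5, 200.8, 184.1]), (0.75, [216.4, 106.2, 248.1, 145.3])]
probe [(0.94, [126.5, 126.6, 161.8, 200.7]), (0.79, [171.3, 127.4, 195.2, 160.2]), (0.7, [210.0, 183.7, 307.1, 258.4])]
grip [(0.96, [126.4, 126.7, 162.1, 194.7]), (0.56, [173.3, 128.3, 192.4, 157.8])]
ball [(0.62, [129.3, 127.8, 161.1, 197.6]), (0.55, [171.8, 128.0, 192.8, 162.0])]
charger [(0.64, [260.0, 289.5, 309.3, 354.5]), (0.46, [210.1, 180.1, 308.6, 257.7])]
18.700000000000003 1.1 [6.48411791e-01 3.07393962e+00 3.84942616e-05]
```

View pics/top0.png

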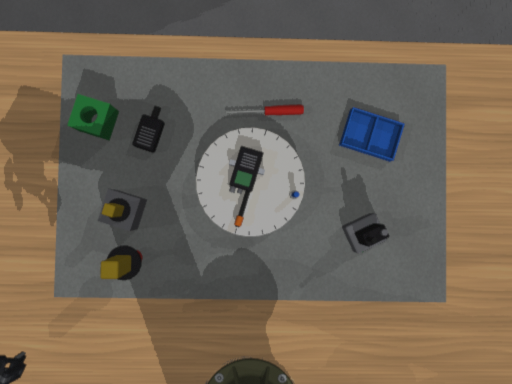

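View pics/side0.png

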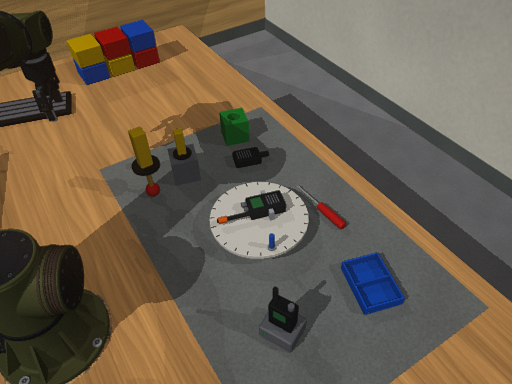

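The top view shows the platter at (250,182), sleeve at (239,221) and post at (295,194). Two things could be the probe: the small one in the grey holder at (117,210), and a bigger free-standing one at (120,265). The green block at (92,117) is the decoy holder. I choose the one in the grey holder and will check it close up.

```bash
cat > h.py <<'E'
import cv2,numpy as np
def ray(p,u,v):
    R=np.array(p["R"]);t=np.array(p["t"]);c=-R.T@t
    d=R.T@np.array([(u-p["cx"])/p["fx"],(v-p["cy"])/p["fy"],1]);return c,d/np.linalg.norm(d)
def onz(p,u,v,z):
    c,d=ray(p,u,v);return c+d*(z-c[2])/d[2]
def proj(p,X):
    q=np.array(p["R"])@np.array(X,float)+np.array(p["t"]);return np.array([p["fx"]*q[0]/q[2]+p["cx"],p["fy"]*q[1]/q[2]+p["cy"]])
def hsvmask(img,lo,hi):
    return cv2.inRange(cv2.cvtColor(img,cv2.COLOR_BGR2HSV),np.array(lo),np.array(hi))
def blobs(m,amin=8):
    n,l,s,c=cv2.connectedComponentsWithStats(m);return [(c[i].round(1).tolist(),s[i].tolist()) for i in range(1,n) if s[i][4]>=amin]
E
python3 - <<'E'
from cell import ctrl
from h import *
a=ctrl.get_image("top");b=ctrl.get_image("side")
A=cv2.resize(a["img"][180:290,80:160],None,fx=5,fy=5,interpolation=cv2.INTER_CUBIC)
B=cv2.resize(b["img"][120:205,120:205],None,fx=4.6,fy=4.6,interpolation=cv2.INTER_CUBIC)
H=max(A.shape[0],B.shape[0]);pad=lambda i:cv2.copyMakeBorder(i,0,H-i.shape[0],0,0,0)
cv2.imwrite("pics/crop.png",np.hstack([pad(A),pad(B)]))
print("platter")
im=a["img"];g=hsvmask(im,(0,0,150),(180,60,255));g[:120]=0;g[245:]=0;g[:,:185]=0;g[:,315:]=0
cn=max(cv2.findContours(g,0,1)[0],key=cv2.contourArea);e=cv2.fitEllipse(cv2.convexHull(cn));print(e,onz(a,*e[0],50))
for n,lo,hi in(("orange",(3,170,120),(15,255,255)),("blue",(105,120,50),(125,255,255)),("yellow",(18,120,60),(32,255,255)),("red",(0,150,60),(2,255,255))):
    for p in(a,b): print(n,blobs(hsvmask(p["img"],lo,hi)))
# predicted pixel of probe top corners for diagnosing
E
```

```text
platter
((249.98045349121094, 181.65049743652344), (107.1318588256836, 107.94880676269531), 109.08609008789062) [565.87755554   9.82055799  50.        ]
orange [([238.4, 220.6], [235, 216, 8, 10, 51])]
orange [([113.0, 27.7], [107, 26, 13, 4, 13]), ([101.1, 30.4], [98, 29, 8, 4, 9]), ([222.3, 219.3], [218, 216, 9, 7, 46])]
blue [([371.6, 134.0], [339, 107, 66, 55, 2307]), ([295.2, 194.1], [292, 192, 7, 5, 29])]
blue [([138.6, 35.1], [120, 20, 36, 32, 732]), ([93.2, 72.5], [74, 60, 36, 25, 477]), ([271.0, 240.8], [269, 234, 5, 15, 71]), ([371.5, 283.2], [341, 252, 64, 63, 2453])]
yellow [([112.1, 209.6], [102, 203, 22, 15, 242]), ([115.3, 266.6], [101, 255, 30, 24, 592])]
yellow [([125.6, 24.1], [0, 0, 265, 77, 6415]), ([9.2, 70.6], [0, 66, 22, 10, 87]), ([140.3, 146.3], [128, 126, 25, 42, 624]), ([179.3, 140.5], [173, 128, 13, 27, 243]), ([149.6, 179.8], [147, 175, 6, 11, 43])]
red [([284.1, 109.8], [265, 105, 39, 10, 345]), ([140.1, 254.5], [138, 251, 4, 8, 8])]
red [([119.7, 44.1], [95, 27, 63, 41, 734]), ([152.8, 189.5], [146, 183, 14, 13, 123]), ([331.3, 215.4], [317, 202, 29, 27, 289])]
```

View pics/crop.png

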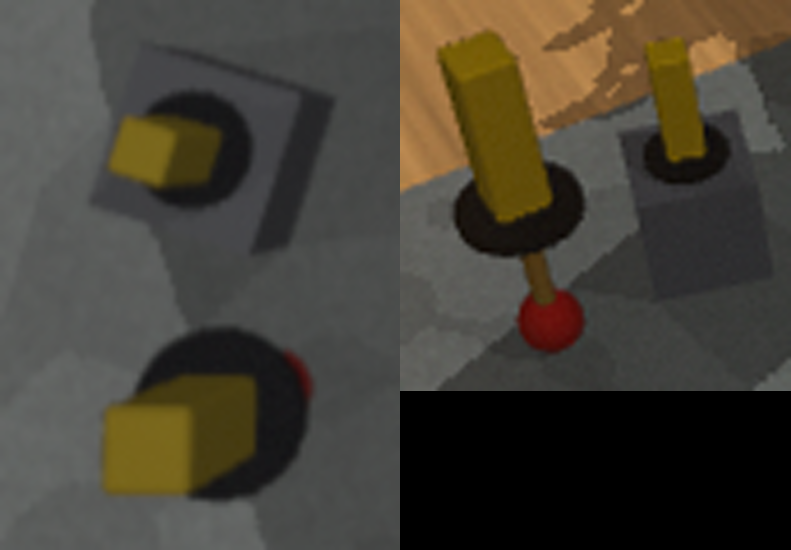

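The probe in the grey holder has a collar about 22 px (about 55 mm) across, so it is the right one; the other is clearly bigger. Next I'll fit its pose, then grasp it.

```bash
python3 - <<'E'
from cell import ctrl
from h import *
from scipy.optimize import minimize
a=ctrl.get_image("top");b=ctrl.get_image("side")
S=4
def ymask(p,box):
    m=hsvmask(p["img"],(18,110,45),(34,255,255));k=np.zeros_like(m);l,t,r,bo=box;k[t:bo,l:r]=m[t:bo,l:r]
    return cv2.resize(cv2.GaussianBlur(k,(0,0),.6),None,fx=S,fy=S,interpolation=cv2.INTER_CUBIC)>127
M=[ymask(a,(98,198,132,224)),ymask(b,(168,122,196,162))]
def sil(p,P):
    u=np.array([(proj(p,x)+.5)*S-.5 for x in P]);m=np.zeros((384*S,512*S),np.uint8)
    cv2.fillConvexPoly(m,cv2.convexHull(np.round(u*16).astype(np.int32)),1,shift=4);return m>0
def box(x,y,yaw,w,z0,z1):
    c,s=np.cos(yaw),np.sin(yaw);return [(x+c*i-s*j,y+s*i+c*j,z) for i in(-w/2,w/2) for j in(-w/2,w/2) for z in(z0,z1)]
def cost(q):
    P=box(*q,26,93,173);return sum((sil(p,P)^m).sum()/m.sum() for p,m in zip((a,b),M))
x0=onz(a,108.5,210,173)[:2];print("init",x0)
best=min((minimize(cost,[*x0,y],method="Nelder-Mead",options=dict(initial_simplex=[[x0[0],x0[1],y],[x0[0]+6,x0[1],y],[x0[0],x0[1]+6,y],[x0[0],x0[1],y+.2]])) for y in(-.6,-.2,.2,.6)),key=lambda r:r.fun)
print("probe",best.x,best.fun,[round((sil(p,box(*best.x,26,93,173))^m).sum()/m.sum(),2) for p,m in zip((a,b),M)])
# holder corners from crop
for c in[(148,43),(300,95),(253,250),(90,203)]:print("holder corner",onz(a,80+c[0]/5,180+c[1]/5,85).round(1))
c=onz(a,249.98,181.65,50)
for n,p,u,z in(("sleeve",a,(238.4,220.6),77),("sleeve_side",b,(222.3,219.3),74),("post",a,(295.2,194.1),95),("post_s",b,(271,240.8),75)):
    d=onz(p,*u,z)-c;print(n,np.hypot(*d[:2]).round(1),np.degrees(np.arctan2(d[1],d[0])).round(1),(d+c).round(1))
print("charger foot",onz(a,366,235,45).round(), "big probe",onz(a,140,255,20).round())
print(ctrl.read_clock())
E
```

```text
init [491.28053793 319.28749386]
probe [ 4.92190006e+02  3.20775456e+02 -2.80207648e-01] 0.19397510628464687 [np.float64(0.11), np.float64(0.09)]
holder corner [540.7 343.   85. ]
holder corner [517.4 270.8  85. ]
holder corner [443.9 290.7  85. ]
holder corner [464.6 367.8  85. ]
sleeve 99.2 164.3 [470.4  36.6  77. ]
sleeve_side 98.5 165.6 [470.4  34.3  74. ]
post 110.4 -105.7 [536.1 -96.5  95. ]
post_s 110.2 -105.2 [537.  -96.5  75. ]
charger foot [ 439. -281.   45.] big probe [378. 281.  20.]
1.3
```

```bash
cat >> h.py <<'E'
from scipy.spatial.transform import Rotation as Ro
PSI=np.pi-.28
OR=(Ro.from_euler('z',PSI)*Ro.from_euler('x',np.pi)).as_rotvec()
E
python3 - <<'E'
from cell import ctrl
from h import *
x,y=492.1,320.3
ctrl.move_linear([222.2,503.1,330],v=250)
ctrl.goto([x,y,320],OR)
print(ctrl.read_clock(),ctrl.read_qpos(),ctrl.read_tool_pos())
ctrl.move_linear([x,y,116.3],v=150,max_force=15)
print(ctrl.read_tool_pos(),ctrl.read_clock())
ctrl.gripper_close(f_grip=60)
print(ctrl.read_finger_gap(),ctrl.read_grip_force(),ctrl.read_wrist_force(),ctrl.read_clock())
hit=ctrl.move_linear([x,y,116.3+105],v=120,max_force=20)
print(hit,ctrl.read_tool_pos(),ctrl.read_wrist_force(),ctrl.read_finger_gap(),ctrl.read_clock())
a=ctrl.get_image("top");b=ctrl.get_image("side")
cv2.imwrite("pics/lift.png",np.hstack([cv2.resize(a["img"][150:300,60:200],None,fx=2.7,fy=2.7),cv2.resize(b["img"][60:210,100:240],None,fx=2.7,fy=2.7)]))
for p in(a,b):print(blobs(hsvmask(p["img"],(0,150,50),(2,255,255))),proj(p,[x,y,5+105+15]))
E
```

```text
3.2333 [ 5.16195014e-01  3.28920604e-01  1.19400448e+00  2.09283233e-04
  1.61904336e+00 -7.75311190e-01] [491.43375896 321.0501205  319.82038083]
[492.4162282  320.50065383 117.1177318 ] 4.7417
0.2902260319473574 59.89472150802612 [1.10435593 1.91604136 2.47660388] 5.3167
False [491.81916738 320.10531018 220.32978964] [ 0.22802941 -0.1401063  -0.90985396] 0.2908255244301565 6.3417
[([284.1, 109.8], [265, 105, 39, 10, 345]), ([139.8, 254.3], [137, 251, 5, 8, 12])] [114.03966189 209.44255226]
[([142.5, 51.8], [140, 50, 6, 4, 13]), ([139.7, 59.2], [134, 54, 13, 15, 51]), ([144.8, 64.0], [140, 60, 8, 8, 18]), ([179.9, 143.9], [175, 140, 10, 8, 39]), ([152.7, 189.6], [146, 183, 14, 14, 128]), ([331.3, 215.4], [317, 202, 29, 27, 289])] [179.88244985 143.75032125]
```

View pics/lift.png

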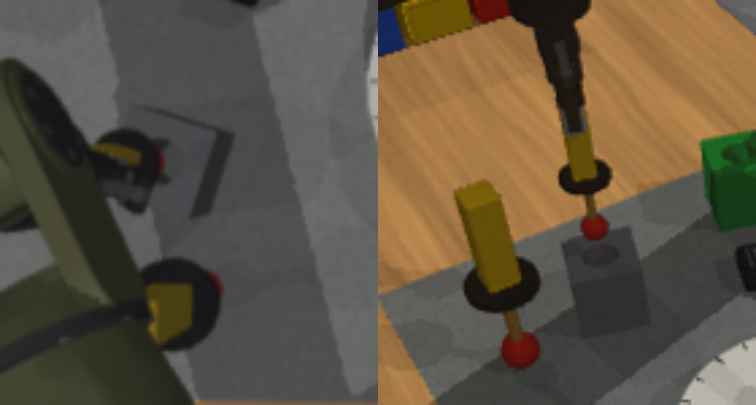

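The probe is lifted cleanly. The ball shows at side pixel (180,144), exactly where predicted. Before pushing I'll measure how short moves behave, in free air near the push start.

```bash
cat >> h.py <<'E'
from scipy.optimize import least_squares
import json
D=[]  # (t, theta, what)
def see(ctrl,name):
    """measure antenna azimuth (mod 2pi) from sleeve and post; appends (t,az,kind)"""
    t=ctrl.read_clock();p=ctrl.get_image(name);top=name=="top"
    for kind,lo,hi,r0,z,amin,off in(("s",(3,170,100),(15,255,255),100,77 if top else 74,38,0),("p",(105,120,50),(125,255,255),112,95 if top else 75,22 if top else 55,np.pi/2)):
        for c,s in blobs(hsvmask(p["img"],lo,hi),amin):
            d=onz(p,*c,z)[:2]-C
            if s[4]<120 and abs(np.hypot(*d)-r0)<7: D.append((t,np.arctan2(d[1],d[0])-off,kind+name[0],*d))
    return p
def th(q,t,c=.017):
    th0,w,k,t0=q; s=np.sign(w); dt=t-t0; e=(1-np.exp(-k*dt))/k
    return th0+w*e-s*c/k*(dt-e)
def rate(q,t,c=.017):
    return q[1]*np.exp(-q[2]*(t-q[3]))-np.sign(q[1])*c*(1-np.exp(-q[2]*(t-q[3])))/q[2]
def fit(q0):
    a=np.array([d[:2] for d in D]);t0=q0[3]
    wr=lambda x:(x+np.pi)%(2*np.pi)-np.pi
    f=lambda x:np.r_[wr(a[:,1]-th([*x,t0],a[:,0]))/.015,(x[2]-.067)/.02]
    r=least_squares(f,q0[:3],loss="soft_l1");return [*r.x,t0],np.degrees(f(r.x)[:-1]*.015)
E
cat > push.py <<'E'
from cell import ctrl
from h import *
rad=np.radians;PA=-105.4
ctrl.move_linear(tcp(117,rad(-78),153),v=200)
ctrl.move_linear(tcp(117,rad(-78),62),v=120,max_force=8)
s=tcp(117,rad(PA+12.8),62);e=tcp(117,rad(PA+12.8)-2*np.arcsin(45/117),62)
ctrl.move_linear(s,v=60,max_force=6);print(ctrl.read_clock(),np.array(s)-ctrl.read_tool_pos(),ctrl.read_wrist_force())
ctrl.move_linear(e,v=78)
x,y,z=e;ctrl.move_linear([x,y,265],v=300)
for i in range(8):
    p=see(ctrl,("top","side")[i%2])
    if i==7:cv2.imwrite("pics/coast.png",p["img"])
    ctrl.sleep(.08)
for d in D:print(np.round(d[0],3),np.degrees(d[1]).round(1),d[2],np.hypot(*d[3:]).round(1))
q=min((fit([D[0][1],w,.067,D[0][0]]) for w in(-.5,-1,-1.5)),key=lambda r:np.abs(r[1]).sum())
print(q,ctrl.read_clock(),ctrl.read_wrist_force(),ctrl.read_finger_gap())
json.dump([q[0],D],open("st.json","w"))
E
python3 push.py
```

```text
12.0583 [-0.21414478  0.05180416 -0.3144916 ] [-0.05637576 -0.33319801 -1.84797138]
13.817 46.4 st 100.1
13.817 46.6 pt 110.6
13.95 34.5 ps 112.9
14.083 26.4 st 100.7
14.083 26.4 pt 111.1
14.217 15.2 ss 101.0
14.217 14.7 ps 114.2
14.35 6.7 st 100.2
14.35 6.6 pt 110.5
14.483 -4.6 ss 100.6
14.617 -12.3 st 100.6
14.617 -12.3 pt 110.8
14.75 -23.3 ss 101.8
14.75 -22.6 ps 115.6
([np.float64(0.8062132544365261), np.float64(-1.3370191197775456), np.float64(0.06832768684415112), 13.8167], array([ 0.21367718,  0.39362287, -1.53125009,  0.39854678,  0.4454535 ,
       -0.85923281, -1.35086319,  0.46695621,  0.35442411, -1.06022998,
        0.80768737,  0.8438943 , -0.68683855,  0.03548053])) 14.8833 [ 0.48206943 -0.54004299 -1.14843298] 0.2900638867447209
```

The table coasts at 1.34 rad/s, or 4.7 s per turn. Now I'll follow it, with a short first stretch to check.

```bash
cat > track.py <<'E'
import sys
from cell import ctrl
from h import *
dur=float(sys.argv[1]);pic=sys.argv[2]
q,d0=json.load(open("st.json"));D.extend(d0)
P=np.array(ctrl.read_tool_pos());bot=P[2]-111.3
def step(az,b,T):
    p=np.array(tcp(100,az,b));d=np.linalg.norm(p-ctrl.read_tool_pos());ctrl.move_linear(p,v=max(d/T,20))
def err():
    t=ctrl.read_clock();a=th(q,t);x=np.array(ctrl.read_tool_pos());e=x[:2]-np.array(tcp(100,a,0)[:2])
    return round(float(e@[-np.sin(a),np.cos(a)]),1),round(float(e@[np.cos(a),np.sin(a)]),1),round(float(x[2]-111.3-79),1)
if np.hypot(*(P[:2]-C))>110 or bot>120:
    if bot>140: step(th(q,ctrl.read_clock()+1.08),150,.8)
    bot=150
t0=ctrl.read_clock();i=0;E=[]
while ctrl.read_clock()-t0<dur:
    i+=1;img=i%4==0;bot=max(99.5,bot-13);t=ctrl.read_clock()
    step(th(q,t+.205+(.025 if img else 0)),bot,.1);E.append((round(ctrl.read_clock()-t,2),)+err())
    if img:
        n=len(D);p=see(ctrl,("side","top")[i//4%2])
        pr=[(d[2],round(float(np.degrees((d[1]-th(q,d[0])+np.pi)%(2*np.pi)-np.pi)),1)) for d in D[n:]]
        q,_=fit(q);print(round(ctrl.read_clock(),2),pr,"w",round(rate(q,ctrl.read_clock()),3),"k",round(q[2],3),E[-1])
        if p is not None and i//4%2==0:cv2.imwrite(f"pics/{pic}.png",cv2.resize(p["img"][130:290,160:360],None,fx=4,fy=3.75) if 0 else p["img"])
json.dump([list(map(float,q)),D],open("st.json","w"))
print(E[-4:],ctrl.read_clock(),ctrl.read_wrist_force(),th(q,ctrl.read_clock()))
E
python3 track.py 3.2 tr1
python3 -c "
import cv2;i=cv2.imread('pics/tr1.png');cv2.imwrite('pics/tr1c.png',cv2.resize(i[120:280,170:350],None,fx=3.5,fy=3.5))"
```

```text
16.88 [('pt', 3.5)] w -0.997 k 0.082 (0.25, 2.1, -0.6, 21.1)
17.93 [('ss', 1.6), ('ps', 0.2)] w -0.889 k 0.085 (0.25, 1.9, -0.4, 20.4)
18.98 [('pt', -2.3)] w -0.815 k 0.079 (0.25, 1.9, -0.5, 20.2)
[(0.25, 4.1, -0.5, 20.3), (0.25, 4.0, -0.5, 20.3), (0.25, 1.9, -0.5, 20.2), (0.25, 3.7, -0.5, 20.2)] 19.2333 [-0.49866672 -0.19552115 -1.63133322] -4.852739854629858
```

View pics/tr1c.png

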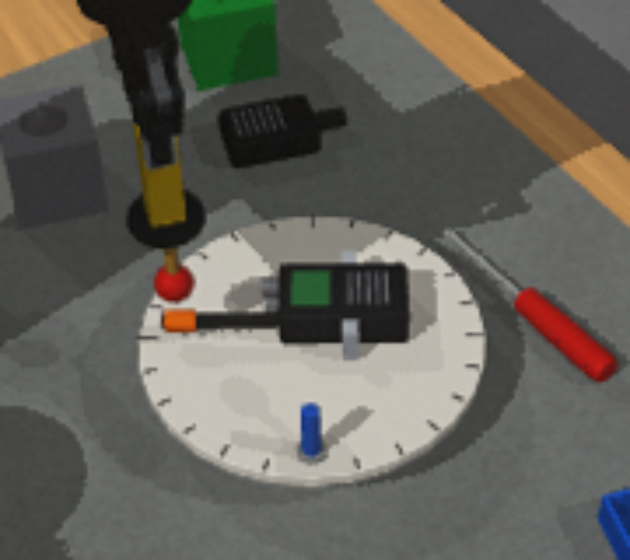

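The side view shows the ball above the orange sleeve, with nothing touching. The table slows faster than assumed because it is light, so I'll tie the dry friction to the fitted drag and keep following.

```bash
sed -i 's/,c=.017):/,c=None):/; s/th0,w,k,t0=q; /th0,w,k,t0=q; c=.25*k; /; s/^    return q\[1\]\*/    c=.25*q[2]; return q[1]*/; s/(x\[2\]-.067)\/.02/(x[2]-.075)\/.03/' h.py
python3 track.py 8.5 tr2
python3 -c "
import cv2;i=cv2.imread('pics/tr2.png');cv2.imwrite('pics/tr2c.png',cv2.resize(i[120:280,170:350],None,fx=3.5,fy=3.5))"
```

```text
20.28 [] w -0.711 k 0.077 (0.25, 1.7, -0.3, 20.3)
21.33 [('ss', -3.1), ('ps', -3.1)] w -0.657 k 0.073 (0.25, 1.4, -0.2, 20.5)
22.38 [('pt', 2.6)] w -0.582 k 0.074 (0.25, 1.2, -0.1, 20.7)
23.43 [('ss', 1.0)] w -0.516 k 0.075 (0.25, 1.4, -0.1, 20.8)
24.48 [('pt', 1.4)] w -0.455 k 0.076 (0.25, 1.3, -0.1, 20.8)
25.53 [('ss', 1.4), ('ps', 1.7)] w -0.397 k 0.076 (0.25, 1.0, -0.1, 20.7)
26.58 [('pt', -0.5)] w -0.348 k 0.076 (0.25, 0.6, -0.1, 20.6)
27.64 [('ss', 1.4), ('ps', 1.0)] w -0.299 k 0.077 (0.26, 0.5, -0.0, 20.5)
[(0.25, 1.2, -0.1, 20.5), (0.25, 1.1, -0.0, 20.5), (0.26, 0.5, -0.0, 20.5), (0.25, 1.0, 0.0, 20.5)] 27.8917 [-0.04160377  0.90844732 -0.82776887] -9.32708378792394
```

View pics/tr2c.png

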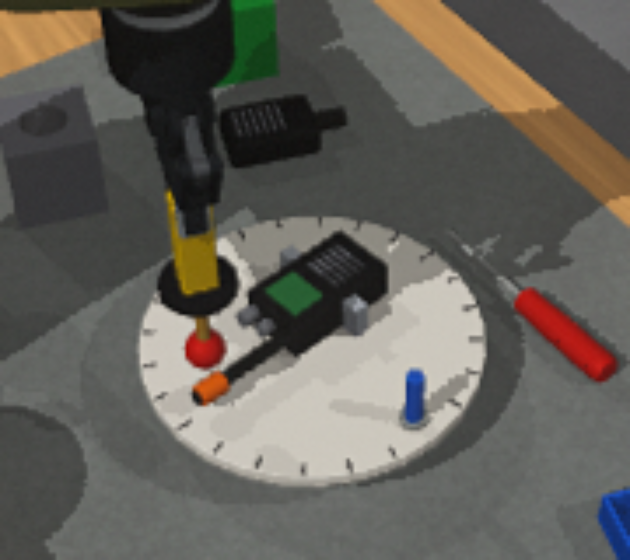

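```bash
python3 - <<'E'
from cell import ctrl
from h import *
for n,z1,z2 in(("side",114.7,74),("top",114.7,77)):
    p=ctrl.get_image(n);t=np.array(ctrl.read_tool_pos());print(n,t)
    print("ball",[onz(p,*c,z1)[:2].round(1) for c,s in blobs(hsvmask(p["img"],(0,150,50),(2,255,255)),20) if np.hypot(*(onz(p,*c,z1)[:2]-t[:2]))<40])
    print("sleeve",[onz(p,*c,z2)[:2].round(1) for c,s in blobs(hsvmask(p["img"],(3,170,100),(15,255,255)),20) if np.hypot(*(onz(p,*c,z2)[:2]-t[:2]))<40])
E
```

```text
side [466.4975782   -1.08586067 210.80509706]
ball [array([466.2,  -0.8])]
sleeve [array([467.7,  -1.1])]
top [466.52333526  -1.19196253 210.78693542]
ball []
sleeve []
```

The ball is within 2 mm of the sleeve. I'll follow a little longer for margin, then raise the probe straight up and over the radio.

```bash
python3 track.py 3 tr3; python3 - <<'E'
from cell import ctrl
from h import *
x,y,z=ctrl.read_tool_pos()
ctrl.move_linear([x,y,184+111.3],v=100)
ctrl.move_linear([*C,184+111.3],v=100)
ctrl.sleep(.5)
print(ctrl.read_tool_pos(),ctrl.read_clock(),ctrl.read_finger_gap(),ctrl.read_wrist_force())
a=ctrl.get_image("side");cv2.imwrite("pics/end.png",a["img"])
E
```

```text
29.04 [('pt', -1.1)] w -0.245 k 0.076 (0.25, 0.2, 0.0, 20.5)
30.11 [('ss', 1.0), ('ps', -0.3)] w -0.205 k 0.077 (0.25, 0.1, 0.0, 20.5)
31.18 [('pt', -1.0)] w -0.171 k 0.076 (0.25, 0.1, 0.0, 20.4)
[(0.25, 0.7, 0.0, 20.5), (0.26, 0.8, 0.0, 20.5), (0.26, 0.8, 0.0, 20.5), (0.25, 0.1, 0.0, 20.4)] 31.175 [ 0.29885616 -0.01370211 -1.59781689] -10.083179607293445
[565.87676942   9.84296082 295.341853  ] 33.8167 0.28819698946058153 [-0.47204804 -0.00243959 -1.99658183]
```

View pics/end.png

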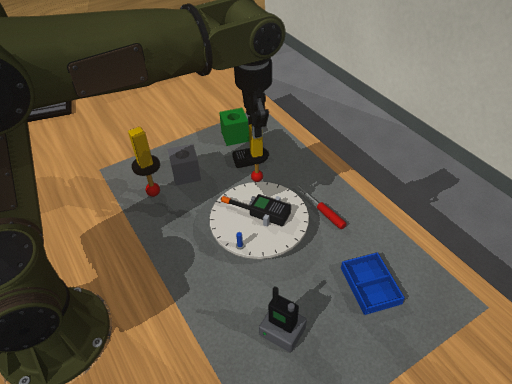

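The probe is held upright with its ball at (257,176), about 10 cm above the radio. The other things on the bench have not moved.

```bash
python3 -c "
from cell import ctrl
print(ctrl.job_done())"
```

```text
the job is handed in; nothing more can be done
None
```

The job is handed in: the probe pushed the table to about one turn in 4.7 s, its ball followed the sleeve about 2 cm above it for roughly 14 s (measured errors up to about 6 mm, with estimated swings to about 1 cm between steps early on), and it is now held upright about 10 cm above the radio.

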